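# Set and hold a drill guide to its pendulum angle dial

### The arm

A 6-joint arm with a two-finger parallel gripper is mounted at the origin on the work surface. World frame = base frame: x ahead of the robot, y to its left, z up, the work surface at z = 0. Lengths are in m, angles in rad, forces in N, time in s.
With the tool pointing down it reaches from about 0.3 to 0.85 m from the base axis. Payload 4.2 kg.
Tool frame: the origin (TCP) lies at the very end of the fingers, on their centre line; the grasp point (between the pads) lies 19 mm behind it (r.pinch_z is the distance from the TCP to the grasp point, in m); y points along the fingers, z is the direction in which the jaws open and shut, and the axes are right-handed (so a half turn about y gives the same grasp; the last joint's range is limited). The gripper opens to 91 mm and grips with 3 to 60 N. Pads are 32 mm wide; open, the fingers measure 118 mm over their backs; the gripper's body (76 mm by 178 mm) begins 60 mm behind the grasp point.
Start: joints at [-1.14, 0.32, 1.565, -0, 1.257, -0.02], TCP at [0.251, -0.518, 0.214] pointing down, gripper open.
Joint ranges: [-3.11, 3.11], [-0.84, 2.01], [0.21, 2.61], [-1.34, 4.49], [0.05, 2.63], [-2.56, 2.56]. Speed limits (rad/s): [2.57, 2.57, 3.14, 3.14, 3.14, 3.14].

### API

Orientations are given as a 3x3 rotation matrix whose columns are the frame's x, y, z axes.
In Python, from plant import r gives the robot as it stands.
- The arm moves only by the tool move_arm, never from a script. Its argument "series" is a list of rows, each a list of 3 entries, a list of its own where there are three numbers: the shift along the tool's x, y, z in mm, then the turn about the tool's y in rad, then the closure in counts, from 0 (fully open) to 255 (shut). A call has 1 to 10 rows; each row shifts and turns the commanded pose from where the row before left it, along the tool's axes as they then stand; what a row does not reach is not made up. A row lasts 1/12 s, in which the tool goes at most 41.7 mm and 7.16 degrees, less where a joint would pass 70% of its speed; a pose out of reach is approached as far as the arm can. A call is refused whole if a number of a shift passes 41.7 or a number of a turn 0.125, either way. A call with a gripper value outside its range is refused whole. The fingers move at their own pace and stop on an object; the grip force is fixed at half the most. Time passes only in rows, so rows that do not move let the fingers close. It gives the time, the measured TCP pose, the force and the opening at its end, in the units of the state.
- r.get_obs(): the state, without advancing time (a new reading comes with each control period).
- r.snapshot(name): name is "scene" or "top" or "wrist"; returns (picture, depth): 400x640x3 uint8, red, green, blue; 400x640 float32, m along the optical axis (not along the pixel's ray), 0 where there is no reading.
- r.camera_model(name): a dict with "K" (3x3 intrinsics, pixels), "extrinsics" (4x4, takes a point from camera to world coordinates); the wrist camera has in their place "hand_eye" (4x4, takes a point from camera to tool coordinates, whose origin is the TCP and whose axes are the tool frame's). Camera axes: x right, y up, looking along -z (the intrinsics and any distortion apply to the point x, -y, -z); pixel columns grow to the right and rows downward; lengths in m; the calibration is good to about 2 mm. The wrist camera is an equidistant fisheye: a pixel r from the principal point sees the ray r / f radians off the axis. A picture is of the moment at which its call begins: read the wrist's pose just before it. camera_model takes no time and is no camera call.
- r.close_job(): hands the job in, once; it reports no verdict.
The state is a dict: "t": time; "joints": joint angles; "qvel": joint speeds; "joint_torque": joint torques, N m; "eef_pos": TCP position; "orientation": TCP orientation; "force": force on the tool from outside, world axes, zero at the start; "moment": the same for the moment, N m; "gripper_width": finger opening in m.
Only numpy, scipy, OpenCV 4.12 (cv2) and the standard library are available. Lean on these libraries where they do the work, as an engineer would, in place of code of your own. Each camera call takes 0.05 s, during which the arm holds its last target. There are 200 camera calls.

### The job

Lift the drill guide with the round angle dial out of the turntable and stand it upright with its nose in the drilling pit on top of the clamped bone, dial facing away from the robot and its face square to the bone's length. Then, keeping the nose in the pit, rock the guide over along the bone towards the thick knuckled end until the swinging pointer settles on the dial's index tab, and finish holding it there, bearing lightly on the bone, for the drill. Leave the two other instruments standing in the turntable, and the jar and bowl where they are.

Things in the scene. Friction and masses are not known exactly. Their poses are not given: they have to be found in the camera images.
- guide: Drill guide, 0.23 kg, 180 mm long: 10 mm steel tube, round nose below, grey ringed box handle above, and a white dial 90 mm across standing off the tube at x = 18 to 30 mm, centre 82 mm up. Origin: lowest point of the nose; z up the tube, x out of the dial's face, y in the dial's plane. Starts upright in a turntable socket 30 mm deep (0.5 mm play each side), x within 45 degrees of world +x.
- nose (a point): Centre of the guide's ball nose (radius 5 mm), 5 mm above the guide's origin on its z axis.
- grip (a point): Centre of the guide's box handle, 147.5 mm above the guide's origin on its z axis. The handle is 22 mm in x, 26 mm in y and 45 mm high, all of it above the dial's top; best gripped across its 26 mm, fingers closing along the guide's y, as the dial stands off in x.
- pointer (a joint): Angle (rad) of the weighted pointer hanging from the dial's centre; it swings freely about the guide's x axis, for about a second after a movement. 0: along the tube towards the nose; positive: tip towards the guide's +y. With the guide's top leant towards its own +y by an angle a, it settles at +a.
- pointer_tip (a point): The point of the pointer's line 36 mm from the dial's centre.
- index (a joint): Angle (rad) at which the stiff dark index tab has been set on the dial's lower rim, counted as for the pointer; somewhere from 0.26 to 0.43, other every time. The pointer is on the mark when the two angles agree.
- index_tip (a point): The inner end of the index tab's line, 36 mm from the dial's centre: the pointer's tip comes to it when on the mark.
- carousel: Foot of the instrument turntable. Origin: centre of the underside, on the bench. Its steel platter (230 mm in diameter, top 24 mm above the bench) spins freely about the upright axis. Its sockets are white blocks, 34 mm square, tops 54 mm above the bench; the guide's is 60 mm from the axis, those of the other two instruments are 75 mm from it, on the side nearer the robot.
- bone: Ivory bone model, 162 mm long, fixed in a steel clamping frame. Origin: on the shaft's axis, 62 mm above the bench; y level along the bone to its thick knuckled end (76 mm wide; shaft 30 mm), roughly world +y; x level, square to it, away from the robot; z up. Frame 150 by 200 mm, 74 mm high, clamp screws sticking out to 100 mm from the middle in x, both sides.
- pit (a point): Where the centre of the ball nose lies when seated in the drilling pit: 22 mm from the bone's origin towards the thin end, 20 mm above the shaft's axis, 82 mm above the bench. The pit's uneven lip stands 6 to 8 mm above its floor, 22 mm across from crest to crest; a nose set down within 5 mm of the middle slides in, with about 0.5 mm of play. Bone and frame are rigid.
- curette: A slim steel hand instrument with a small ball tip, 150 mm tall, standing loose in a turntable socket. Origin: its lower end.
- elevator: A slim steel hand instrument with a flat blade tip, 150 mm tall, standing loose in a turntable socket. Origin: its lower end.
- jar: A closed clear specimen jar, 58 mm wide and 75 mm tall, loose on the bench. Origin: centre of its underside.
- bowl: A steel bowl, 84 mm wide and 34 mm high, loose on the bench. Origin: centre of its underside.
Not all that is in view belongs to the job. Leave any purple look-alike of the guide alone.

How it is judged:
By the outcome, as a careful person would: the job done as asked, in the order asked, and still so for the second after the job is handed in, while the arm keeps its last pose, push and grip.
It also fails if it takes over 51 s, if anything falls off the work surface, if the arm or the gripper's body presses on something with over 40 N, if the wrist force passes 120 N, or if a joint passes its speed limit or range.

## Working session

There is one attempt and no reset: what is moved stays moved. The work goes in short steps, Python scripts to look and compute and a tool call to move; the robot and the scene stay as the last step left them, time stands still between calls to the robot, and variables do not carry over. Pictures are saved under pics/ and viewed, about 8 in all and at most 12, crops included, and the job is handed in when it is done.

Besides the shell and the picture viewer there is one more tool, called after "Request:" by a JSON object that holds its "method" and its "body". move_arm: Moves the arm, as the interface text tells. Its arguments: {"type":"object","properties":{"series":{"type":"array"}},"required":["series"]}

```bash
ls; mkdir -p pics; cat > h.py <<'E'
import numpy as np, cv2
from plant import r
def snap(n,f):
    o=r.get_obs(); p,d=r.snapshot(n); np.savez('pics/'+f+'.npz',p=p,d=d,pos=o['eef_pos'],R=o['orientation']); return p,d,o
def world(n,u,v,f):
    z=np.load('pics/'+f+'.npz'); m=r.camera_model(n); K=np.array(m['K']); d=z['d'][int(v),int(u)]
    c=np.array([(u-K[0,2])/K[0,0]*d,-(v-K[1,2])/K[1,1]*d,-d,1]); return (np.array(m['extrinsics'])@c)[:3]
E
python3 - <<'E'
from h import *
for n in ('scene','top'):
    p,d,o=snap(n,n+'0'); cv2.imwrite(f'pics/{n}0.png',p[:,:,::-1]); print(r.camera_model(n))
print(r.camera_model('wrist')); print(o, r.pinch_z)
E
```

```text
pics
{'K': array([[468.48167656,   0.        , 325.46606363],
       [  0.        , 468.48167656, 193.27255575],
       [  0.        ,   0.        ,   1.        ]]), 'extrinsics': array([[-0.8794646 , -0.30106047,  0.36865243,  1.17511322],
       [ 0.47584528, -0.53882567,  0.69515334,  0.91297405],
       [-0.0106438 ,  0.78678427,  0.6171363 ,  1.04483324],
       [ 0.        ,  0.        ,  0.        ,  1.        ]])}
{'K': array([[413.2818425 ,   0.        , 317.47500753],
       [  0.        , 413.2818425 , 202.65640724],
       [  0.        ,   0.        ,   1.        ]]), 'extrinsics': array([[ 0.01347923,  0.99395923, -0.10891908,  0.4995415 ],
       [-0.99987441,  0.01430656,  0.00681786, -0.10679746],
       [ 0.00833493,  0.1088135 ,  0.99402724,  1.25229115],
       [ 0.        ,  0.        ,  0.        ,  1.        ]])}
{'K': array([[309.70691629,   0.        , 319.8126736 ],
       [  0.        , 309.70691629, 198.363665  ],
       [  0.        ,   0.        ,   1.        ]]), 'hand_eye': array([[ 5.70205569e-04, -9.62275142e-01, -2.72077609e-01,
        -7.71905025e-
[... 353 characters left out ...]
e-05,
        1.25742838e+00, -1.99830423e-02]), 'qvel': array([ 0.0012905 , -0.00016615, -0.00211958, -0.00120893, -0.00053456,
        0.00143702]), 'joint_torque': array([ 3.86440170e-04, -4.13721764e+01, -2.32784861e+01,  7.29032094e-02,
        4.18049656e-02, -5.81836275e-05]), 'eef_pos': array([ 0.25029974, -0.51710244,  0.21316429]), 'orientation': array([[-9.00107301e-01, -7.33313474e-04,  4.35667658e-01],
       [-4.35668275e-01,  1.55381671e-03, -9.00105960e-01],
       [-1.68878562e-05, -9.99998524e-01, -1.71808318e-03]]), 'force': array([ 1.26866565, -0.17665843,  0.88659266]), 'moment': array([-0.03299845, -0.03154573, -0.04099637]), 'gripper_width': 0.09101685101935135} 0.0188
```

View pics/scene0.png

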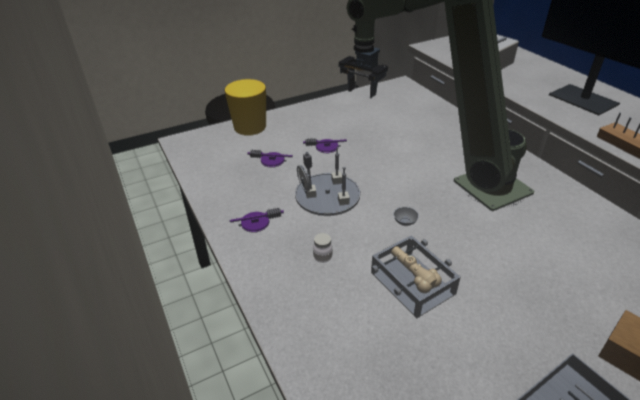

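View pics/top0.png

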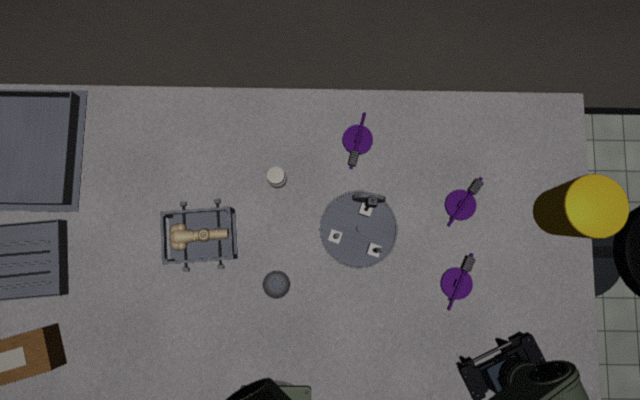

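The scene view shows the turntable with the white-dial guide at (307,175), the bone frame at (415,275), the jar at (322,246) and the bowl at (405,215). In the top view the guide is at (370,200), the turntable axis at about (358,230) and the bone at (200,236), with its thick end left (+y).

The candidates are the guide in the turntable and purple look-alikes lying flat at (357,140), (461,204) and (457,283). Only the one in the turntable stands upright with a white dial, so I take that and confirm it in an enlarged crop.

```bash
python3 - <<'E'
from h import *
p=np.load('pics/top0.npz')['p'];q=np.load('pics/scene0.npz')['p']
a=cv2.resize(p[180:280,310:410],(400,400),interpolation=2)   # x4
b=cv2.resize(p[195:275,155:245],(400,356),interpolation=2)
c=cv2.resize(q[140:220,280:380],(400,320),interpolation=2)
im=np.zeros((600,800,3),np.uint8); im[:400,:400]=a; 
im[:356,400:]=b; im[400:,:]=0
im[360:600,400:700]=cv2.resize(c,(300,240)); cv2.imwrite('pics/crop0.png',im[:,:,::-1])
for n,u,v in [('axisplat',345,255),('sock',366,211),('handle',372,201),('boneshaft',212,235),('platter',358,230)]: print(n,world('top',u,v,'top0'))
E
```

```text
axisplat [ 0.4799018  -0.19872024  0.02141508]
sock [ 0.60861341 -0.25696134  0.05194562]
handle [ 0.62063137 -0.25322277  0.20433622]
boneshaft [0.53203271 0.1833018  0.07347827]
platter [ 0.5535293  -0.23522786  0.03799562]
```

View pics/crop0.png

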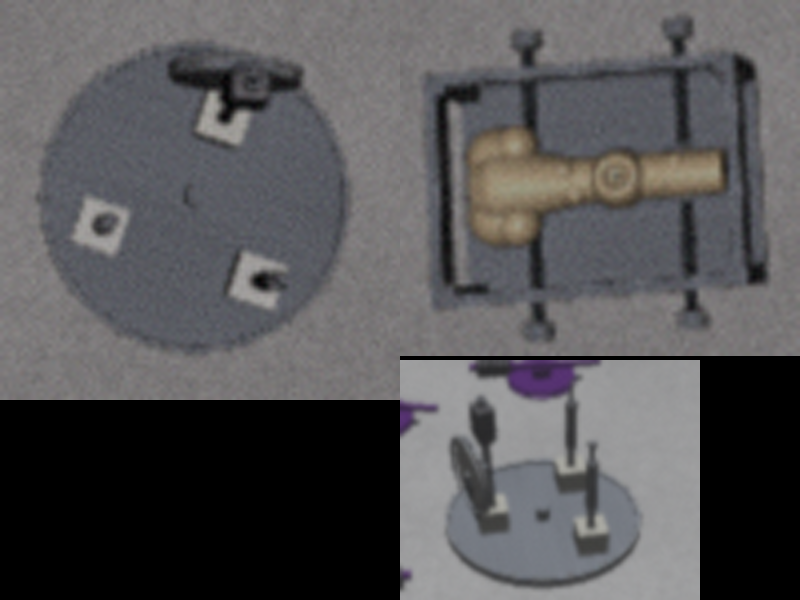

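```bash
cat >> h.py <<'E'
def cloud(n,f):
    z=np.load('pics/'+f+'.npz'); m=r.camera_model(n); K=np.array(m['K']); d=z['d']; v,u=np.mgrid[:400,:640]
    c=np.stack([(u-K[0,2])/K[0,0]*d,-(v-K[1,2])/K[1,1]*d,-d,np.ones_like(d)],-1); P=(c@np.array(m['extrinsics']).T)[...,:3]; P[d==0]=np.nan
    return P,z['p']
def wpose(f):
    z=np.load('pics/'+f+'.npz'); T=np.eye(4); T[:3,:3]=z['R']; T[:3,3]=z['pos']; return T@np.array(r.camera_model('wrist')['hand_eye'])
def wray(u,v,f):
    K=np.array(r.camera_model('wrist')['K']); a=(u-K[0,2]),(v-K[1,2]); q=np.hypot(*a); th=q/K[0,0]
    c=np.array([a[0]/q*np.sin(th),-a[1]/q*np.sin(th),-np.cos(th)]); T=wpose(f); return T[:3,3],T[:3,:3]@c
def wplane(u,v,f,zz):
    o,d=wray(u,v,f); return o+d*(zz-o[2])/d[2]
def wpix(X,f):
    T=np.linalg.inv(wpose(f)); c=T[:3,:3]@X+T[:3,3]; th=np.arctan2(np.hypot(c[0],c[1]),-c[2]); K=np.array(r.camera_model('wrist')['K'])
    s=K[0,0]*th/np.hypot(c[0],c[1]); return K[0,2]+s*c[0],K[1,2]-s*c[1]
E
python3 - <<'E'
from h import *
for n in ('top','scene'):
    P,p=cloud(n,n+'0')
    m=(abs(P[...,0]-.62)<.08)&(abs(P[...,1]+.25)<.08)
    for lo,hi in((.15,.22),(.07,.148)):
        q=P[m&(P[...,2]>lo)&(P[...,2]<hi)]
        if len(q)<5: continue
        c=np.median(q,0); w,V=np.linalg.eigh(np.cov(q[:,:2].T)); print(n,lo,len(q),c,q.min(0),q.max(0),V[:,1],np.sqrt(w))
    # bone points
    m=(abs(P[...,0]-.53)<.07)&(abs(P[...,1]-.19)<.085)&(P[...,2]>.055)&(p[...,0].astype(int)>p[...,2]+20)
    q=P[m]; c=q.mean(0); w,V=np.linalg.eigh(np.cov(q[:,:2].T)); print('bone',len(q),c,V[:,1],q.min(0),q.max(0))
P,p=cloud('top','top0')
for u,v in[(203.8,235),(204,236)]: print('pit',P[round(v),round(u)])
m=r.camera_model('top');K=m['K'];E=m['extrinsics']
def pl(u,v,z):
    d=E[:3,:3]@np.array([(u-K[0,2])/K[0,0],-(v-K[1,2])/K[1,1],-1]); return E[:3,3]+d*(z-E[2,3])/d[2]
print(pl(203.8,235,.08), 'thin',pl(155+325/4.444,195+170/4.45,.075),'knuckles',pl(155+75/4.444,195+186/4.45,.075),'top handle',pl(372.5,201.2,.2),'axis',pl(357.5,229,.024),'sock',pl(310+224/4,180+118/4,.054))
E
```

```text
top 0.15 134 [ 0.62204309 -0.25405978  0.19065077] [ 0.60976443 -0.27400375  0.15024868] [ 0.64833606 -0.23654502  0.20728831] [-0.9998381  -0.01799376] [0.00857529 0.01003869]
top 0.07 176 [ 0.63775516 -0.24251299  0.12147776] [ 0.61240202 -0.30237124  0.07076898] [ 0.65058382 -0.21057308  0.14773457] [0.06067401 0.99815764] [0.00763317 0.02894277]
bone 580 [0.53084308 0.22006872 0.0770282 ] [-0.11640238  0.99320214] [0.49133301 0.14049989 0.065574  ] [0.56211497 0.27491998 0.09074808]
scene 0.15 124 [ 0.62767715 -0.24565827  0.17882232] [ 0.61246517 -0.26745806  0.15001422] [ 0.65170825 -0.22945903  0.20677133] [-0.78542548  0.61895624] [0.00664943 0.00911139]
scene 0.07 228 [ 0.64045989 -0.25085882  0.11120079] [ 0.61339298 -0.30602618  0.0707172 ] [ 0.65097662 -0.20595508  0.1478839 ] [0.06578929 0.99783354] [0.00869723 0.02708119]
bone 377 [0.53741678 0.21750013 0.07694177] [-0.07697656  0.9970329 ] [0.49573864 0.13466431 0.06422636] [0.56548277 0.27493964 0.08842286]
pit [0.5316623  0.20538692 0.07564287]
pit [0.5287545  0.20437147 0.07901053]
[0.53153562 0.20479416 0.08      ] thin [0.53770422 0.13745863 0.075     ] knuckles [0.52535778 0.29609134 0.075     ] top handle [ 0.62063452 -0.25511218  0.2       ] axis [ 0.55709898 -0.23521289  0.024     ] sock [ 0.61281524 -0.2567013   0.054     ]
```

Request:
{"method": "move_arm", "body": {"series": [[[0,0,0],0.103,0],[[0,0,0],0.103,0],[[0,0,0],0.103,0],[[0,0,0],0.102,0],[[0,0,0],0.102,0],[[-30,0,0],0,0],[[-30,0,0],0,0],[[-30,0,0],0,0],[[-30,0,0],0,0],[[-30,0,0],0,0]]}}

```text
t: 0.93
eef_pos: [0.4014, -0.5266, 0.2134]
orientation: [[-0.998, -0.001, -0.062], [0.062, 0.001, -0.998], [0.001, -1.0, -0.001]]
force: [-0.3, 0.8, -0.2]
gripper_width: 0.0912
```

Request:
{"method": "move_arm", "body": {"series": [[[-30,0,0],0,0],[[-30,0,0],0,0],[[-30,0,0],0,0],[[-30,0,0],0,0],[[-30,0,0],0,0],[[-30,0,0],0,0],[[-30,0,0],0,0],[[-30,0,0],0,0],[[-30,0,-20],0,0],[[-20,0,-20],0,0]]}}

```text
t: 1.77
eef_pos: [0.6941, -0.5049, 0.2111]
orientation: [[-0.998, -0.001, -0.063], [0.063, 0.002, -0.998], [0.001, -1.0, -0.001]]
force: [1.4, 0.8, -0.4]
gripper_width: 0.091
```

Request:
{"method": "move_arm", "body": {"series": [[[0,0,-25],0,0],[[0,5,-25],0,0],[[0,5,-25],0,0],[[0,10,-25],0,0],[[0,10,-25],0,0],[[0,10,-25],0,0],[[0,20,-25],0,0],[[0,20,-25],0,0],[[0,20,-25],0,0],[[0,0,-15],0,0]]}}

```text
t: 2.6
eef_pos: [0.7043, -0.2616, 0.1084]
orientation: [[-0.998, -0.01, -0.061], [0.061, 0.005, -0.998], [0.01, -1.0, -0.004]]
force: [-0.9, -0.1, -1.6]
gripper_width: 0.0915
```

```bash
python3 - <<'E'
from h import *
snap('wrist','w0')
p,d,o=snap('wrist','w1'); print(o['eef_pos'],o['orientation'])
cv2.imwrite('pics/w1.png',cv2.resize(p[150:400,180:460],(784,700),interpolation=2)[:600,:,::-1]); print(np.load('pics/w0.npz')['pos'])
E
```

```text
[ 0.7058051  -0.25973516  0.11100306] [[-0.99824284 -0.00644428 -0.05890425]
 [ 0.05887364  0.00484081 -0.99825371]
 [ 0.00671817 -0.99996752 -0.00445291]]
[ 0.70426719 -0.26155776  0.10837298]
```

View pics/w1.png

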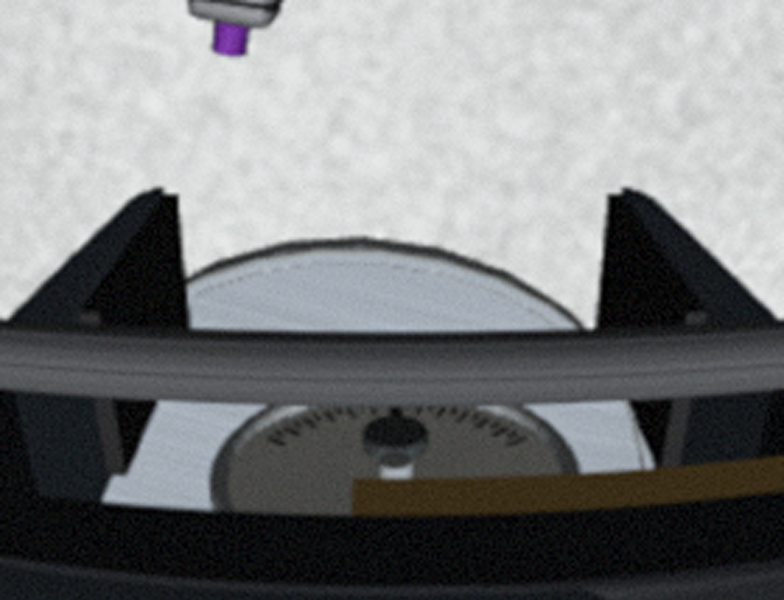

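The wrist view shows the dial's lower arc with its tick scale at crop (275–520, 405–445) and the pointer weight at (395,440). The index on the rim is hidden behind the gripper's bar, so I'll lower the tool a little.

Request:
{"method": "move_arm", "body": {"series": [[[0,12,0],0,0],[[0,11,0],0,0],[[0,0,0],0,0],[[0,0,0],0,0],[[0,0,0],0,0],[[0,0,0],0,0]]}}

```text
t: 3.2
eef_pos: [0.7073, -0.2664, 0.0915]
orientation: [[-0.998, 0.001, -0.063], [0.063, -0.001, -0.998], [-0.001, -1.0, 0.0]]
force: [0.2, -0.1, -0.4]
gripper_width: 0.0909
```

```bash
python3 - <<'E'
from h import *
ps=[snap('wrist','w%d'%i)[0].astype(float) for i in range(2,8)]
p=np.mean(ps,0); p=np.clip(p*1.6,0,255).astype(np.uint8); o=r.get_obs(); print(o['eef_pos'])
cv2.imwrite('pics/w2.png',cv2.resize(p[270:360,240:400],(800,450),interpolation=2)[:,:,::-1])
E
```

```text
[ 0.70718651 -0.26552641  0.09127497]
```

View pics/w2.png

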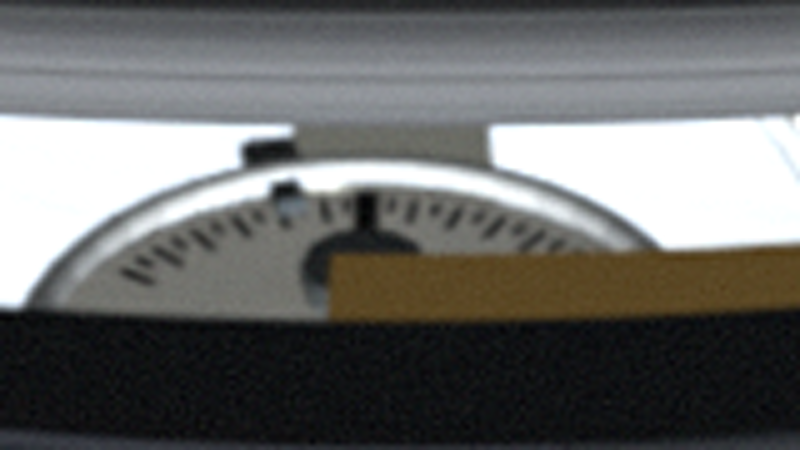

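The index tab shows at crop (268,152) outside the rim and (288,190) on it, with its inner end at about (294,208). The pointer tip is at about (366,196), and the ticks run from (140,275) on the left to (562,243) on the right. I'll back-project these to angles.

```bash
python3 - <<'E'
from h import *
from scipy.optimize import least_squares
f='w7'; px=lambda a,b:(240+a/5-.4,270+b/5-.4)
yaw=np.radians(-3.6); xg=np.array([np.cos(yaw),np.sin(yaw),0]); yg=np.array([-np.sin(yaw),np.cos(yaw),0])
for xt in (.6185,.6205):
  tube=np.array([xt,-.255,.024])
  def bp(a,b,off=.030):
    o,d=wray(*px(a,b),f); s=((tube+xg*off-o)@xg)/(d@xg); X=o+s*d-tube; return X@yg*1e3, X[2]*1e3
  print([round(t,1) for t in bp(366,200)])
  ticks=[(138,275,-6),(172,257,-5),(205,240,-4),(238,226,-3),(325,208,-1),(411,208,1),(453,215,2),(490,227,3),(528,238,4)]
  Q=np.array([bp(a,b) for a,b,_ in ticks]+[bp(366,208)]); 
  s=least_squares(lambda p:np.hypot(Q[:,0]-p[0],Q[:,1]-p[1])-p[2],[0,82,38]).x; print('circle',s)
  for t in ticks+[(366,205,'ptr'),(268,152,'idx out'),(288,190,'rim'),(294,208,'in')]:
    y,z=bp(*t[:2]); print(t[2],round(np.degrees(np.arctan2(y-s[0],s[1]-z)),1),round(np.hypot(y-s[0],z-s[1]),1),end=' | ')
  print([ [round(t,1) for t in bp(a,b)] for a,b in((390,158),(45,290))])
E
```

```text
[np.float64(-0.5), np.float64(52.0)]
circle [-0.92324326 89.94758176 36.11877229]
-6 58.8 36.6 | -5 49.3 35.7 | -4 39.8 35.8 | -3 30.9 36.2 | -1 10.0 36.4 | 1 -9.6 36.5 | 2 -19.5 36.3 | 3 -29.1 35.6 | 4 -38.4 36.3 | ptr 0.7 36.7 | idx out 17.4 52.6 | rim 16.6 42.0 | in 16.9 37.3 | [[np.float64(-3.9), np.float64(41.0)], [np.float64(42.6), np.float64(75.4)]]
[np.float64(-0.7), np.float64(54.7)]
circle [-1.11746076 92.10649143 35.59146269]
-6 58.8 36.0 | -5 49.3 35.2 | -4 39.8 35.3 | -3 30.9 35.6 | -1 10.0 35.9 | 1 -9.6 35.9 | 2 -19.5 35.7 | 3 -29.1 35.1 | 4 -38.4 35.7 | ptr 0.7 36.1 | idx out 17.4 51.8 | rim 16.6 41.4 | in 16.9 36.8 | [[np.float64(-4.1), np.float64(43.9)], [np.float64(41.8), np.float64(77.8)]]
```

Index ≈ 16.9° (0.295 rad); the ticks are every 10° and the pointer reads about 0. Next I raise, turn 90° (jaws along the guide's x, so the guide can pivot between the pads) and go above the handle.

Request:
{"method": "move_arm", "body": {"series": [[[0,-30,0],0,0],[[0,-30,0],0,0],[[0,-30,0],0,0],[[0,-30,0],0,0],[[0,-30,0],-0.12,0],[[0,0,0],-0.121,0],[[0,0,0],-0.121,0],[[0,0,0],-0.121,0],[[0,0,0],-0.121,0],[[0,0,0],-0.121,0]]}}

```text
t: 4.33
eef_pos: [0.7071, -0.2654, 0.2411]
orientation: [[-0.784, 0.0, 0.62], [-0.62, -0.0, -0.784], [-0.0, -1.0, 0.0]]
force: [-0.6, -0.5, -0.2]
gripper_width: 0.0912
```

Request:
{"method": "move_arm", "body": {"series": [[[0,0,0],-0.121,0],[[0,0,0],-0.121,0],[[0,0,0],-0.121,0],[[0,0,0],-0.121,0],[[0,0,0],-0.121,0],[[0,0,0],-0.121,0],[[0,0,0],-0.12,0],[[-5,0,-30],0,0],[[0,0,-30],0,0],[[0,0,-28],0,0]]}}

```text
t: 5.17
eef_pos: [0.6184, -0.2545, 0.2405]
orientation: [[-0.061, -0.001, 0.998], [-0.998, 0.0, -0.061], [-0.0, -1.0, -0.001]]
force: [-0.7, -0.4, -0.3]
gripper_width: 0.0914
```

Request:
{"method": "move_arm", "body": {"series": [[[0,0,0],0,0],[[0,0,0],0,0],[[0,0,0],0,0],[[0,0,0],0,0]]}}

```text
t: 5.5
eef_pos: [0.6207, -0.2552, 0.2411]
orientation: [[-0.062, 0.001, 0.998], [-0.998, -0.0, -0.062], [0.0, -1.0, 0.001]]
force: [0.4, -0.1, -0.3]
gripper_width: 0.0915
```

```bash
python3 - <<'E'
from h import *
p,d,o=snap('wrist','w10'); print(o['eef_pos'],o['orientation'])
c=p[120:345,180:480].copy()
cv2.imwrite('pics/w10.png',cv2.resize(c,(800,600),interpolation=2)[:,:,::-1])
E
```

```text
[ 0.62068989 -0.25516367  0.24107293] [[-6.16520309e-02  1.20236270e-03  9.98096980e-01]
 [-9.98097639e-01 -4.34307747e-04 -6.16515485e-02]
 [ 3.59353728e-04 -9.99999183e-01  1.22685133e-03]]
```

View pics/w10.png

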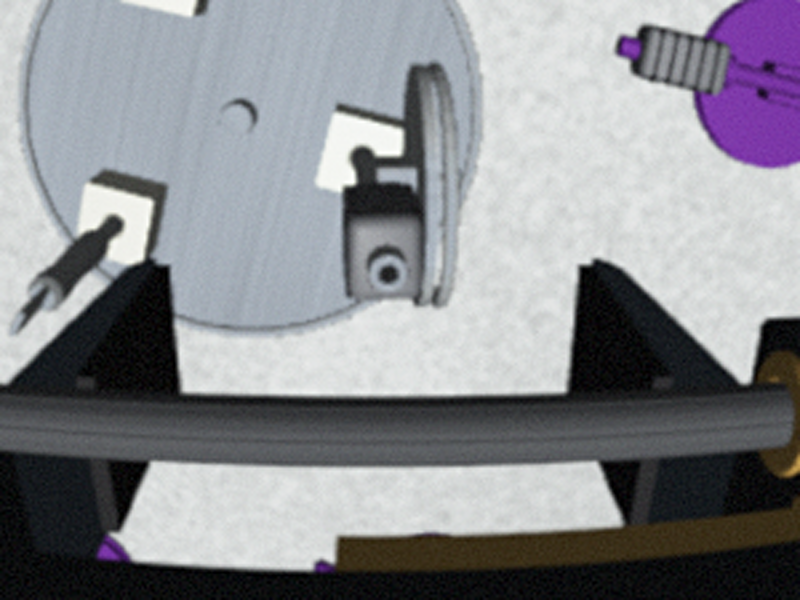

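The view shows the guide's cap at crop (388,269), the handle box spanning x 347–420, the finger tips at (160,270) and (592,268), and the dial to the right, aligned with the jaws. I'll back-project the cap.

```bash
python3 - <<'E'
from h import *
z=np.load('pics/w10.npz');R=z['R'];pos=z['pos']
for n,a,b,h in(('cap',388,269,.204),('boxL',347,296,.194),('boxR',420,296,.194),('boxbackL',346,213,.194),('boxbackR',422,213,.194),('dialback',428,66,.11),('dialfront',430,302,.11),('sock',362,155,.054)):
    X=wplane(180+a/2.667,120+b/2.667,'w10',h); print(n,X.round(4),(R.T@(X-pos)*1e3).round(1))
E
```

```text
cap [ 0.6254 -0.2545  0.204 ] [-1.  37.1  4.7]
boxL [ 0.6134 -0.2655  0.194 ] [10.8 47.1 -6.7]
boxR [ 0.634  -0.2669  0.194 ] [10.8 47.1 14. ]
boxbackL [ 0.6149 -0.2411  0.194 ] [-13.7  47.1  -6.7]
boxbackR [ 0.6357 -0.2424  0.194 ] [-13.7  47.1  14.1]
dialback [ 0.6444 -0.2112  0.11  ] [-45.4 131.1  20.8]
dialfront [ 0.641  -0.3036  0.11  ] [ 47.1 131.1  23.1]
sock [ 0.6167 -0.2549  0.054 ] [-1.000e-01  1.871e+02 -4.200e+00]
```

Request:
{"method": "move_arm", "body": {"series": [[[-1,20,3.5],0,0],[[0,20,0],0,0],[[0,20,0],0,0],[[0,20,0],0,60],[[0,0,0],0,120],[[0,0,0],0,165],[[0,0,0],0,165],[[0,0,0],0,165],[[0,0,0],0,165],[[0,0,0],0,165]]}}

```text
t: 6.38
eef_pos: [0.6237, -0.2544, 0.1622]
orientation: [[-0.062, 0.002, 0.998], [-0.998, -0.001, -0.062], [0.001, -1.0, 0.002]]
force: [-0.3, 0.3, 0.4]
gripper_width: 0.0476
```

Request:
{"method": "move_arm", "body": {"series": [[[0,0,0],0,175],[[0,0,0],0,180],[[0,0,0],0,184],[[0,0,0],0,188],[[0,0,0],0,188]]}}

```text
t: 6.8
eef_pos: [0.6231, -0.2542, 0.161]
orientation: [[-0.062, 0.0, 0.998], [-0.998, -0.0, -0.062], [0.0, -1.0, 0.0]]
force: [0.7, 0.4, -0.3]
gripper_width: 0.0239
```

Request:
{"method": "move_arm", "body": {"series": [[[0,0,0],0,194],[[0,0,0],0,200],[[0,0,0],0,210],[[0,0,0],0,230],[[0,0,0],0,255],[[0,0,0],0,255],[[0,0,0],0,255]]}}

```text
t: 7.38
eef_pos: [0.6225, -0.2541, 0.1609]
orientation: [[-0.062, -0.001, 0.998], [-0.998, 0.0, -0.062], [-0.0, -1.0, -0.001]]
force: [-3.7, 1.4, 2.6]
gripper_width: 0.0229
```

```bash
python3 - <<'E'
from h import *
o=r.get_obs(); print(o['force'],o['moment'],o['gripper_width'],o['eef_pos'])
E
```

```text
[-3.67337608  1.42836284  2.57821213] [0.3302692  1.17262413 0.05224951] 0.022868051068357067 [ 0.62250148 -0.25406168  0.16090165]
```

Request:
{"method": "move_arm", "body": {"series": [[[0,-4,0],0,255],[[0,-8,0],0,255],[[0,-12,0],0,255],[[0,-16,0],0,255],[[0,-25,0],0,255],[[0,-25,0],0,255],[[0,-20,0],0,255],[[0,-10,0],0,255],[[0,0,0],0,255],[[0,0,0],0,255]]}}

```text
t: 8.22
eef_pos: [0.6237, -0.2544, 0.281]
orientation: [[-0.062, 0.002, 0.998], [-0.998, -0.001, -0.062], [0.001, -1.0, 0.002]]
force: [-0.5, -0.3, -2.5]
gripper_width: 0.0219
```

Request:
{"method": "move_arm", "body": {"series": [[[-10,0,-3],0,255],[[-20,0,-6],0,255],[[-30,0,-8],0,255],[[-30,0,-8],0,255],[[-30,0,-8],0,255],[[-30,0,-8],0,255],[[-30,0,-8],0,255],[[-30,0,-8],0,255],[[-30,0,-8],0,255],[[-30,0,-8],0,255]]}}

```text
t: 9.05
eef_pos: [0.5654, 0.0218, 0.2792]
orientation: [[-0.062, -0.003, 0.998], [-0.998, 0.0, -0.062], [-0.0, -1.0, -0.003]]
force: [0.7, -0.1, -2.5]
gripper_width: 0.0219
```

Request:
{"method": "move_arm", "body": {"series": [[[-30,0,-8],0,255],[[-30,0,-8],0,255],[[-30,0,-8],0,255],[[-30,0,-8],0,255],[[-25,0,-8],0,255],[[-15,0,-4],0,255],[[-5,0,-2],-0.048,255],[[0,0,0],-0.048,255],[[0,0,0],-0.047,255],[[0,0,0],0,255]]}}

```text
t: 9.88
eef_pos: [0.53, 0.1879, 0.2792]
orientation: [[0.083, -0.003, 0.997], [-0.997, -0.001, 0.083], [0.0, -1.0, -0.003]]
force: [0.5, 0.5, -1.1]
gripper_width: 0.0219
```

```bash
python3 - <<'E'
from h import *
p,d,o=snap('wrist','w20'); print(o['eef_pos'],o['orientation'],o['gripper_width'],o['force'])
cv2.imwrite('pics/w20.png',cv2.resize(p[60:285,170:470],(800,600),interpolation=2)[:,:,::-1])
P,_,_=snap('scene','s20'); snap('top','t20')
E
```

```text
[0.52998336 0.18788987 0.27918149] [[ 8.25535779e-02 -3.06140198e-03  9.96581926e-01]
 [-9.96586554e-01 -6.38983997e-04  8.25519983e-02]
 [ 3.84075052e-04 -9.99995110e-01 -3.10370246e-03]] 0.02194782034413525 [ 0.49808388  0.5254638  -1.12254102]
```

View pics/w20.png

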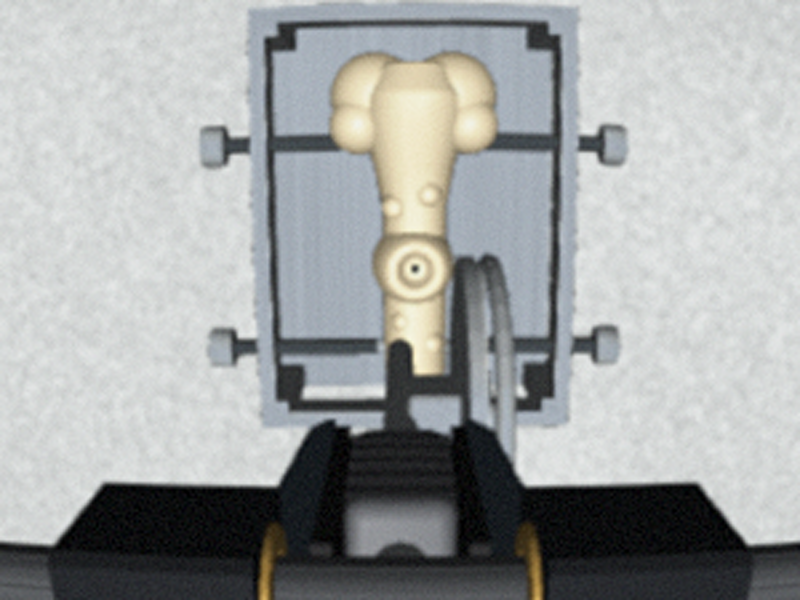

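The view shows the pit at crop (414,268), the knuckles' middle at about (413,80), the thin end's middle at about (428,372), and the guide's tube end at about (400,343). Next I compute the bone's heading and the nose-to-pit offset.

```bash
python3 - <<'E'
from h import *
z=np.load('pics/w20.npz');R=z['R'];pos=z['pos']; f='w20'
pp=lambda a,b,h:wplane(170+a/2.667,60+b/2.667,f,h)
G={'pit':pp(414,268,.077),'knl':pp(331,105,.062),'knr':pp(496,105,.062),'thinL':pp(385,320,.065),'thinR':pp(444,320,.065),'nkL':pp(376,180,.065),'nkR':pp(447,180,.065),
 'sLt':pp(215,147,.04),'sRt':pp(612,144,.04),'sLb':pp(222,347,.04),'sRb':pp(606,345,.04),'fTL':pp(250,12,.074),'fTR':pp(578,8,.074),'fBL':pp(262,425,.074),'fBR':pp(568,425,.074)}
for k,X in G.items(): print(k,X.round(4),(R.T@(X-pos)*1e3).round(1))
def ang(a,b): d=b-a; return np.degrees(np.arctan2(d[1],d[0]))
print('bone y-90', ang((G['thinL']+G['thinR'])/2,(G['knl']+G['knr'])/2)-90, 'frame sides',ang(G['fBL'],G['fTL'])-90,ang(G['fBR'],G['fTR'])-90,'screws x',ang(G['sLt'],G['sRt']),ang(G['sLb'],G['sRb']),'frame top',ang(G['fTL'],G['fTR']),ang(G['fBL'],G['fBR']))
# predicted nose in picture if guide hangs straight below grasp
for g in (.154,.156,.158):
    n=pos+R@np.array([0,.0188-.0188+g-.0188-.005,0]); u,v=wpix(n,f); print('nose px',((u-170)*2.667),((v-60)*2.667))
o,d=wray(170+400/2.667,60+350/2.667,f); s=(.125-o[2])/d[2]; X=o+s*d; print('tube end',X,(R.T@(X-pos)*1e3).round(1))
# dial pitch: scene/top clouds
for n,ff in(('top','t20'),('scene','s20')):
    P,p=cloud(n,ff); m=(abs(P[...,0]-.555)<.05)&(abs(P[...,1]-.19)<.06)&(P[...,2]>.14)&(P[...,2]<.245)
    q=P[m]; c=q.mean(0); w,V=np.linalg.eigh(np.cov(q.T)); print(n,len(q),c,q.min(0),q.max(0),V[:,0],np.sqrt(w))
E
```

```text
pit [0.5349 0.207  0.077 ] [-18.7 202.2   7.1]
knl [0.4906 0.2785 0.062 ] [-93.6 217.2 -31.1]
knr [0.5667 0.285  0.062 ] [-93.9 217.   45.3]
thinL [0.5236 0.179  0.065 ] [  8.2 214.2  -6.4]
thinR [0.5517 0.1814 0.065 ] [  8.2 214.1  21.7]
nkL [0.5143 0.245  0.065 ] [-58.3 214.2 -10.3]
nkR [0.547  0.2478 0.065 ] [-58.3 214.1  22.5]
sLt [0.432  0.2553 0.04  ] [-75.4 239.4 -91.4]
sRt [0.6293 0.2737 0.04  ] [-77.4 238.8 106.8]
sLb [0.4401 0.1525 0.04  ] [ 27.7 239.5 -91.8]
sRb [0.6393 0.1702 0.04  ] [ 26.5 238.9 108.3]
fTL [0.4514 0.3192 0.074 ] [-137.4  205.3  -66.8]
fTR [0.5989 0.3339 0.074 ] [-139.9  204.9   81.4]
fBL [0.4679 0.1241 0.074 ] [ 58.4 205.4 -66.5]
fBR [0.6168 0.1364 0.074 ] [ 58.4 204.9  82.9]
bone y-90 5.066159688119299 frame sides 4.826086842557572 5.170529913278401 screws x 5.319620360341871 5.072181736486641 frame top 5.703471773372927 4.710088741832321
nose px 398.12226634785077 346.5155371957543
nose px 398.1300749490991 345.2150826728592
nose px 398.1377896316666 343.930691821814
tube end [0.53085022 0.18033869 0.125     ] [  7.5 154.2   0.7]
top 117 [0.54105123 0.17045162 0.21449252] [0.52516804 0.14046787 0.14202086] [0.55969136 0.18618461 0.24392099] [ 0.8773953   0.47461076 -0.0701578 ] [0.00494197 0.01500949 0.02695845]
scene 486 [0.55210087 0.18836361 0.2124135 ] [0.52720189 0.14055692 0.14278489] [0.56325941 0.23771544 0.24494676] [ 0.99669686  0.07984408 -0.0148424 ] [0.00368898 0.02010465 0.02602915]
```

Request:
{"method": "move_arm", "body": {"series": [[[-6,0,2],-0.006,255],[[-6,10,2],0,255],[[-6,14,2],0,255],[[0,14,0],0,255],[[0,4,0],0,255],[[0,0,0],0,255],[[0,0,0],0,255],[[0,0,0],0,255]]}}

```text
t: 10.7
eef_pos: [0.5362, 0.2059, 0.2397]
orientation: [[0.087, 0.001, 0.996], [-0.996, 0.0, 0.087], [-0.0, -1.0, 0.001]]
force: [-0.3, -0.3, -0.7]
gripper_width: 0.0219
```

```bash
python3 - <<'E'
from h import *
p,d,o=snap('wrist','w30'); s,_,_=snap('scene','s30'); snap('top','t30'); print(o['eef_pos'],o['orientation'],o['force'])
im=np.zeros((600,800,3),np.uint8); im[:,:500]=cv2.resize(p[120:240,270:370],(500,600),interpolation=2)
im[:,500:]=cv2.resize(s[200:300,390:440],(300,600),interpolation=2); cv2.imwrite('pics/w30.png',im[:,:,::-1])
E
```

```text
[0.53623744 0.20593381 0.23965554] [[ 8.66401499e-02  1.44106865e-03  9.96238630e-01]
 [-9.96239606e-01  4.89944793e-04  8.66395261e-02]
 [-3.63248425e-04 -9.99998842e-01  1.47809856e-03]] [-0.34500049 -0.29859529 -0.73280129]
```

View pics/w30.png

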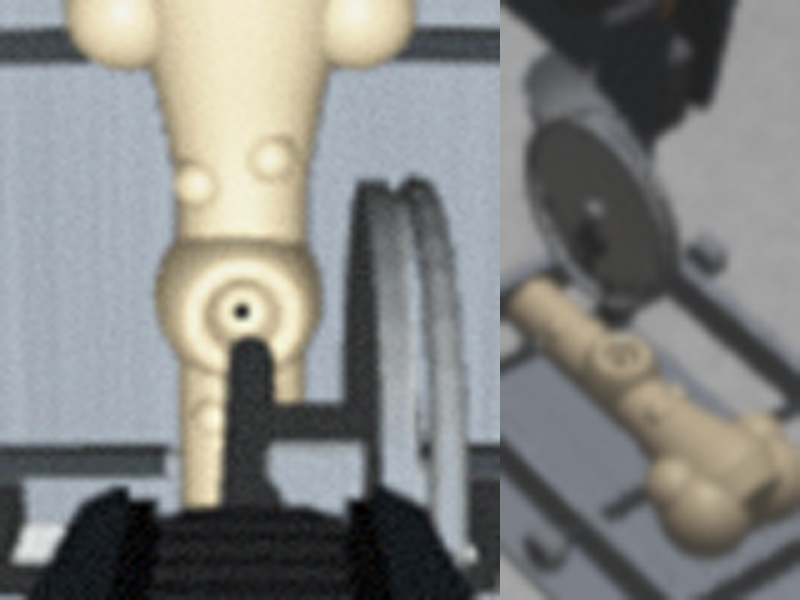

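The pit floor is at crop (241,311) and the tube end at about (250,340), its ball centre about (250,352). The scene crop shows the pit at about (622,355), in front of and below the dial.

```bash
python3 - <<'E'
from h import *
z=np.load('pics/w30.npz');R=z['R'];pos=z['pos']; f='w30'
for n,a,b,h in(('pit',241,311,.077),('ringL',209,311,.082),('ringR',274,311,.082),('rimL',158,305,.075),('rimR',321,305,.075),('nose',250,352,.1077),('tubehi',251,420,.125)):
    X=wplane(270+a/5,120+b/5,f,h); print(n,X.round(4),(R.T@(X-pos)*1e3).round(1))
n=pos+R@np.array([0,.132,0]); u,v=wpix(n,f); print('pred nose',(u-270)*5,(v-120)*5)
# nose & pit in top and scene views by projecting
P,p=cloud('scene','s30'); m=r.camera_model('scene');K=m['K'];E=np.linalg.inv(m['extrinsics'])
def pr(X): c=E[:3,:3]@X+E[:3,3]; return ((K[0,2]+K[0,0]*c[0]/-c[2]-390)*6,(K[1,2]-K[1,1]*c[1]/-c[2]-200)*6)
print('scene: pit cands',pr(np.array([.5349,.207,.079])),pr(np.array([.5315,.2048,.079])),'nose',pr(n))
E
```

```text
pit [0.5352 0.2065 0.077 ] [ -0.6 162.7  -1.2]
ringL [0.5282 0.207  0.082 ] [ -1.7 157.6  -8.2]
ringR [0.5422 0.2082 0.082 ] [ -1.7 157.7   6. ]
rimL [0.5168 0.2058 0.075 ] [ -1.5 164.6 -19.7]
rimR [0.5528 0.2089 0.075 ] [ -1.5 164.7  16.5]
nose [0.5372 0.2051 0.1077] [  0.9 132.    0.7]
tubehi [0.5382 0.1961 0.125 ] [ 10.  114.7   0.9]
pred nose 246.42669289817206 347.4185325885179
scene: pit cands (np.float64(117.23024589065244), np.float64(356.48919297938335)) (np.float64(120.29203862561758), np.float64(350.97198501830724)) nose (np.float64(119.43678116722106), np.float64(313.10170234856076))
```

Request:
{"method": "move_arm", "body": {"series": [[[-1,5,-2],0,255],[[0,6,0],0,255],[[0,5,0],0,255],[[0,3,0],0,255],[[0,1.5,0],0,255],[[0,1,0],0,255],[[0,1,0],0,255],[[0,1,0],0,255],[[0,0,0],0,255],[[0,0,0],0,255]]}}

```text
t: 11.68
eef_pos: [0.5342, 0.2071, 0.2157]
orientation: [[0.087, 0.002, 0.996], [-0.996, 0.001, 0.087], [-0.001, -1.0, 0.002]]
force: [1.2, 2.5, -1.2]
gripper_width: 0.0216
```

Request:
{"method": "move_arm", "body": {"series": [[[0,1,0],0,255],[[0,0.5,0],0,255],[[0,0,0],0,255],[[0,0,0],0,255]]}}

```text
t: 12.02
eef_pos: [0.5342, 0.2071, 0.2145]
orientation: [[0.087, 0.002, 0.996], [-0.996, 0.001, 0.087], [-0.001, -1.0, 0.002]]
force: [1.3, 2.7, 2.6]
gripper_width: 0.0218
```

Request:
{"method": "move_arm", "body": {"series": [[[0,0.7,0],0,255],[[0,0.7,0],0,255],[[0,0,0],0,255],[[0,0,0],0,255]]}}

```text
t: 12.35
eef_pos: [0.5342, 0.2072, 0.2141]
orientation: [[0.087, 0.002, 0.996], [-0.996, 0.002, 0.087], [-0.001, -1.0, 0.003]]
force: [1.4, 3.6, 7.8]
gripper_width: 0.0216
```

```bash
python3 - <<'E'
from h import *
for i in range(3):
    o=r.get_obs(); print(o['eef_pos'],o['force'],o['moment']); snap('top','t4%d'%i)
E
```

```text
[0.53419185 0.20715197 0.21411909] [1.44832159 3.60247909 7.76989695] [ 1.01728784 -0.24553823  0.02188765]
[0.53419684 0.20714732 0.21410163] [-0.53448476  3.18295413  7.54316656] [ 0.99009299 -0.27446792  0.08985543]
[0.53419495 0.20709888 0.21410703] [0.75186948 3.97986613 7.31634408] [ 0.96548067 -0.24068214  0.02991672]
```

The nose is seated: its centre is about 81.9 mm above the bench with about 8–9 N of bearing. I'll rock to 7.5° first and check.

Request:
{"method": "move_arm", "body": {"series": [[[-2.5,0,0],0,255],[[-2.5,0.1,0],0,255],[[-2.5,0.1,0],0,255],[[-2.5,0.1,0],0,255],[[-2.5,0.2,0],0,255],[[-2.4,0.2,0],0,255],[[-2.4,0.3,0],0,255],[[-2.4,0.3,0],0,255],[[0,0,0],0,255],[[0,0,0],0,255]]}}

```text
t: 13.33
eef_pos: [0.5325, 0.2243, 0.2125]
orientation: [[0.088, 0.002, 0.996], [-0.996, -0.004, 0.088], [0.004, -1.0, 0.002]]
force: [1.3, -1.7, 7.6]
gripper_width: 0.0219
```

```bash
python3 - <<'E'
from h import *
w,_,o=snap('wrist','w50'); print(o['eef_pos'],o['force'],o['moment'],o['orientation'][:,1],o['gripper_width'])
s,_,_=snap('scene','s50')
im=np.zeros((600,800,3),np.uint8); im[:,:500]=cv2.resize(w[120:240,270:370],(500,600),interpolation=2)
im[:,500:]=cv2.resize(s[200:300,390:440],(300,600),interpolation=2); cv2.imwrite('pics/w50.png',im[:,:,::-1])
E
```

```text
[0.5325071  0.22433089 0.21250817] [ 1.26924379 -1.6622285   7.60026623] [-0.58388757 -0.37207549  0.04801472] [ 0.00217076 -0.00421479 -0.99998876] 0.02191789931544285
```

View pics/w50.png

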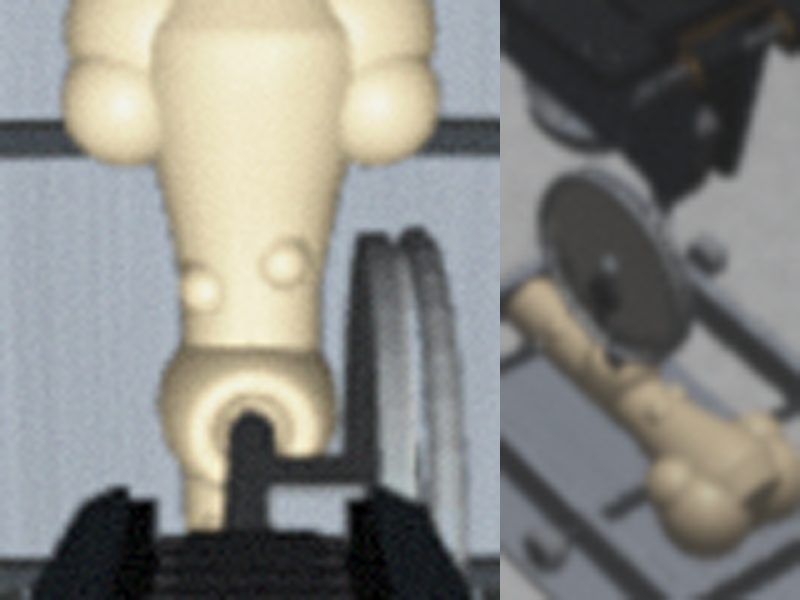

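The nose stays in the pit, the guide is pivoting in the pads, and the index tab shows at the dial's lower rim. I continue the rock.

Request:
{"method": "move_arm", "body": {"series": [[[-2.5,0.3,0],0,255],[[-2.5,0.4,0],0,255],[[-2.5,0.4,0],0,255],[[-2.5,0.4,0],0,255],[[-2.5,0.5,0],0,255],[[-2.4,0.5,0],0,255],[[-2.4,0.5,0],0,255],[[-2.4,0.6,0],0,255],[[0,0,0],0,255],[[0,0,0],0,255]]}}

```text
t: 14.27
eef_pos: [0.5307, 0.2443, 0.2087]
orientation: [[0.088, 0.002, 0.996], [-0.996, -0.004, 0.088], [0.004, -1.0, 0.002]]
force: [1.3, -0.6, 6.7]
gripper_width: 0.0222
```

Request:
{"method": "move_arm", "body": {"series": [[[-2.4,0.6,0],0,255],[[-2.4,0.6,0],0,255],[[0,0,0],0,255],[[0,0,0],0,255],[[0,0,0],0,255]]}}

```text
t: 14.68
eef_pos: [0.5303, 0.2491, 0.2075]
orientation: [[0.088, 0.002, 0.996], [-0.996, -0.003, 0.088], [0.004, -1.0, 0.002]]
force: [0.8, 0.5, 6.1]
gripper_width: 0.0217
```

```bash
python3 - <<'E'
from h import *
o=r.get_obs(); print(o['eef_pos'],o['force'],o['moment'],o['orientation'][:,1],o['gripper_width'])
yb=np.array([-.0885,.996,0]); g=o['eef_pos']-.0188*o['orientation'][:,1]; pn=np.array([.5342,.2071,.082]); print((g-pn)@yb, np.linalg.norm(g-pn),g-pn)
E
```

```text
[0.53032032 0.24906468 0.20745347] [0.77353624 0.47104711 6.14087971] [-0.38818644 -0.40904761  0.06411949] [ 0.00184944 -0.00343749 -0.99999238] 0.021699534488716022
0.042207612327185555 0.15030238672390822 [-0.00391444  0.0420293   0.14425333]
```

```bash
cat > dial.py <<'E'
from h import *
import sys
tag=sys.argv[1]
for i in range(14): r.snapshot('scene')
im=np.mean([r.snapshot('scene')[0].astype(float) for i in range(12)],0); np.save('pics/avg'+tag,im)
o=r.get_obs(); print(o['t'],o['eef_pos'],o['force'])
m=r.camera_model('scene');K=m['K'];E=np.array(m['extrinsics'])
g=o['eef_pos']-.0188*o['orientation'][:,1]; nose=np.array([.5342,.2071,.082]); zg=(g-nose)/np.linalg.norm(g-nose)
xg=o['orientation'][:,2]; xg=xg-zg*(xg@zg); xg/=np.linalg.norm(xg); yg=np.cross(zg,xg)
c=nose+zg*.077+xg*.030
# rectify the dial face: S px per mm, y_g to the right mirrored so picture is as seen from +x (y_g to the right), z up
S=6.; N=600
def pix(X): q=(X-E[:3,3])@E[:3,:3]; return np.stack([K[0,2]+K[0,0]*q[...,0]/-q[...,2],K[1,2]-K[1,1]*q[...,1]/-q[...,2]],-1)
v,u=np.mgrid[:N,:N]; Y=(u-N/2)/S/1e3; Z=(N/2-v)/S/1e3
mp=pix(c+Y[...,None]*yg+Z[...,None]*zg).astype(np.float32)
R=cv2.remap(np.clip(im*1.8,0,255).astype(np.uint8),mp,None,cv2.INTER_CUBIC)
cv2.imwrite(f'pics/dial{tag}.png',R[:,:,::-1]); print('lean geom',np.degrees(np.arctan2(zg@np.array([-.0885,.996,0]),zg[2])),'zg',zg)
E
python3 dial.py A
```

```text
15.9833 [0.53031464 0.24906309 0.20749189] [-0.2277607  -0.30164237  6.77419093]
lean geom 16.30441367441877 zg [-0.02608025  0.27954884  0.95977719]
```

View pics/dialA.png

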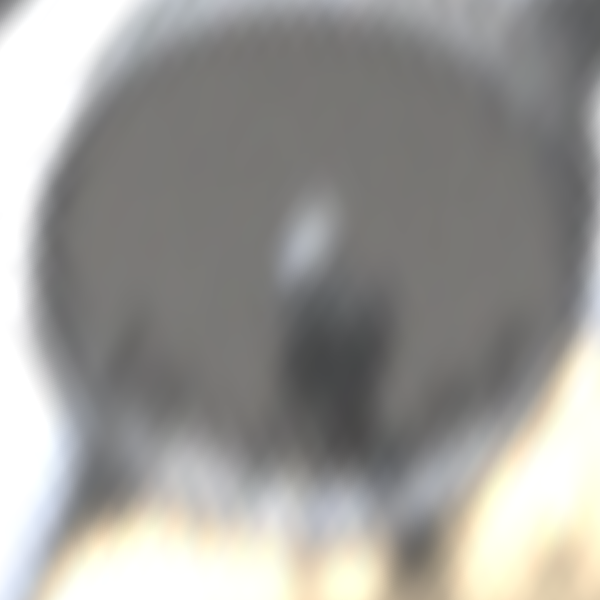

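The rectified dial shows the hub at about (308,238), the pointer weight at (335,365), the tip near (368,455) and the index's outer end at (415,550). The pointer is close to the index, but the resolution is coarse (15 px per camera pixel). I'll compare it numerically with the upright picture.

```bash
cat > cmp.py <<'E'
from h import *
import sys
m=r.camera_model('scene');K=m['K'];E=np.array(m['extrinsics']); S=6.;N=600
def pix(X): q=(X-E[:3,3])@E[:3,:3]; return np.stack([K[0,2]+K[0,0]*q[...,0]/-q[...,2],K[1,2]-K[1,1]*q[...,1]/-q[...,2]],-1)
def rect(im,g,R,zg,xo):
    xg=R[:,2]-zg*(R[:,2]@zg); xg/=np.linalg.norm(xg); yg=np.cross(zg,xg); c=g-zg*.074+xg*xo
    v,u=np.mgrid[:N,:N]; X=c+((u-N/2)/S/1e3)[...,None]*yg+((N/2-v)/S/1e3)[...,None]*zg
    return cv2.remap(im.astype(np.float32),pix(X).astype(np.float32),None,cv2.INTER_CUBIC)
def frame(R,tag,xo,lean=None):
    z=np.load(f'pics/{tag}.npz'); R_=z['R']; g=z['pos']-.0188*R_[:,1]
    zg=np.array([0,0,1.]) if lean is None else None
    if zg is None: n=np.array([.5342,.2071,.082]); zg=(g-n)/np.linalg.norm(g-n)
    return rect(z['p'].astype(float) if R is None else R,g,R_,zg,xo)
def meas(I,name):
    G=I.mean(-1); face=np.median(G[120:330,120:200]); u,v=np.meshgrid(np.arange(N),np.arange(N))
    out=[]
    # pointer weight: darkness in an annulus-ish window of the face; index outer tab: window beyond the rim
    for (u0,u1,v0,v1) in ((240,420,270,430),):
        w=np.clip(face*.85-G[v0:v1,u0:u1],0,None); out.append(((w*u[v0:v1,u0:u1]).sum()/w.sum(),(w*v[v0:v1,u0:u1]).sum()/w.sum(),w.sum()/face))
    print(name,np.round(out,1),round(face))
if __name__=='__main__':
    A=np.load('pics/avgA.npy'); z=np.load('pics/s50.npz'); o=r.get_obs(); np.savez('pics/sA.npz',p=A,pos=o['eef_pos'],R=o['orientation'])
    for xo in (.028,.032):
        a=frame(None,'s30',xo); b=frame(None,'s20',xo); c=frame(None,'s50',xo,1); d=frame(None,'sA',xo,1)
        for I,n in((b,'s20'),(a,'s30'),(c,'s50'),(d,'sA')): meas(I,f'{xo} {n}')
    im=np.hstack([cv2.resize(np.clip(I*1.8,0,255).astype(np.uint8),(400,400)) for I in (a,d)])
    for k in (0,400):
        cv2.circle(im,(k+200,200),180,(255,0,0),1); cv2.circle(im,(k+200,200),3,(255,0,0),1)
    cv2.imwrite('pics/cmp.png',im[:,:,::-1])
E
python3 cmp.py
```

```text
0.028 s20 [[ 308.9  380.  1828.2]] 67
0.028 s30 [[ 303.2  381.8 1771.4]] 67
0.028 s50 [[ 313.5  379.9 1931.1]] 67
0.028 sA [[ 328.9  378.8 1942.8]] 67
0.032 s20 [[ 332.   359.8 2083.5]] 67
0.032 s30 [[ 325.7  359.9 2041.9]] 67
0.032 s50 [[ 332.   354.9 2260.8]] 67
0.032 sA [[ 343.4  354.8 2394.2]] 67
```

View pics/cmp.png

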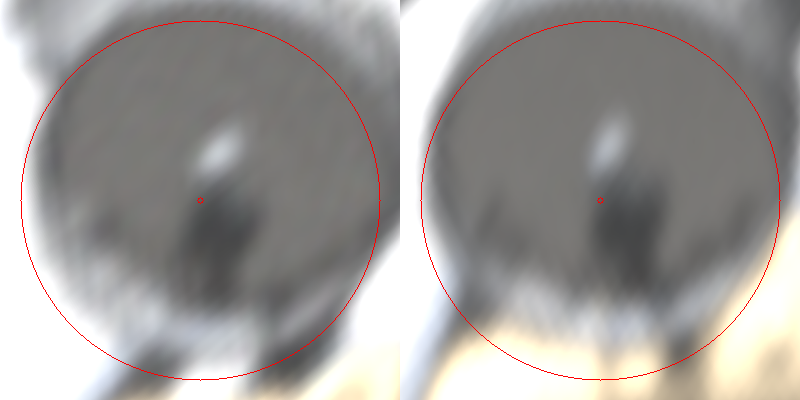

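```bash
cat > circ.py <<'E'
from cmp import *
from scipy.optimize import least_squares
def circ(I):
    G=cv2.GaussianBlur(I.mean(-1),(0,0),5); f=np.median(G[150:280,150:420]); P=[]
    for t in np.radians(np.arange(-10,191,3)):
        rr=np.arange(120,300); x=300+rr*np.cos(t); y=225-rr*np.sin(t)
        k=(x>0)&(x<599)&(y>0)&(y<599); g=G[y[k].astype(int),x[k].astype(int)]; b=np.where(abs(g-f)>10)[0]
        if len(b): P.append((x[k][b[0]],y[k][b[0]]))
    P=np.array(P); s=least_squares(lambda p:np.hypot(P[:,0]-p[0],P[:,1]-p[1])-p[2],[300,240,240],loss='soft_l1',f_scale=5)
    return (s.x-[300,300,0])/6, len(P), np.median(abs(s.fun)**.5)
if __name__=='__main__':
    for xo in (.026,.029):
        for t,l in(('s20',None),('s30',None),('s50',1),('sA',1)): print(xo,t,circ(frame(None,t,xo,l)))
E
python3 circ.py
```

```text
0.026 s20 (array([-1.52580696,  3.18857925, 45.73714527]), 61, np.float64(1.9210415429258791))
0.026 s30 (array([-1.84360904,  6.36953901, 48.39737841]), 62, np.float64(1.8311364976561757))
0.026 s50 (array([-0.13513873,  6.31355252, 48.41565557]), 58, np.float64(1.8534922859533363))
0.026 sA (array([ 1.1977904 ,  7.79099234, 50.04738944]), 63, np.float64(1.7413066792042997))
0.029 s20 (array([ 1.58861809, -0.58186478, 45.49311672]), 60, np.float64(1.9318629644118213))
0.029 s30 (array([ 0.83649208, -0.14114987, 45.90268344]), 59, np.float64(2.0226676570849897))
0.029 s50 (array([ 1.69997507, -0.73128244, 45.86230652]), 55, np.float64(2.001769546434135))
0.029 sA (array([ 1.82892349,  0.2600113 , 47.17382656]), 61, np.float64(1.9074804828769223))
```

Several cues (the pit offset on seating, and the dial centre in the scene picture) put the lean at about 15.9°. The index is 16.3–16.9°, so I rock a further 0.8°.

Request:
{"method": "move_arm", "body": {"series": [[[-1.1,0.3,0],0,255],[[-1,0.3,0],0,255],[[0,0,0],0,255],[[0,0,0],0,255],[[0,0,0],0,255],[[0,0,0],0,255]]}}

```text
t: 16.48
eef_pos: [0.5302, 0.251, 0.2069]
orientation: [[0.088, 0.002, 0.996], [-0.996, -0.004, 0.088], [0.004, -1.0, 0.002]]
force: [1.4, -0.2, 7.0]
gripper_width: 0.022
```

```bash
python3 dial.py B; python3 - <<'E'
from circ import *
o=r.get_obs(); np.savez('pics/sB.npz',p=np.load('pics/avgB.npy'),pos=o['eef_pos'],R=o['orientation'])
for t in('sA','sB'): print(t,circ(frame(None,t,.029,1)))
w,_,_=snap('wrist','wB'); a=np.load('pics/w50.npz')['p']
T,_,_=snap('top','tB'); d=cv2.absdiff(T,np.load('pics/top0.npz')['p']).mean(-1)
for n,(u,v) in dict(jar=(277,177),bowl=(276,284),elev=(335,236),cur=(375,250)).items(): print(n,d[v-12:v+12,u-12:u+12].mean().round(1))
im=np.hstack([cv2.resize(w[120:240,270:370],(400,480),interpolation=2),cv2.resize(T[180:280,310:410],(400,480),interpolation=2)]); cv2.imwrite('pics/fin.png',im[:,:,::-1])
E
```

```text
17.7833 [0.53016051 0.25101453 0.20692915] [0.78200881 0.29090456 6.4468382 ]
lean geom 17.082199891439423 zg [-0.02710527  0.2925125   0.95587747]
sA (array([ 1.82892349,  0.2600113 , 47.17382656]), 61, np.float64(1.9074804828769223))
sB (array([ 1.50297883, -0.29712035, 46.66149985]), 62, np.float64(1.7703080063439725))
jar 9.6
bowl 6.9
elev 9.9
cur 9.9
```

View pics/fin.png

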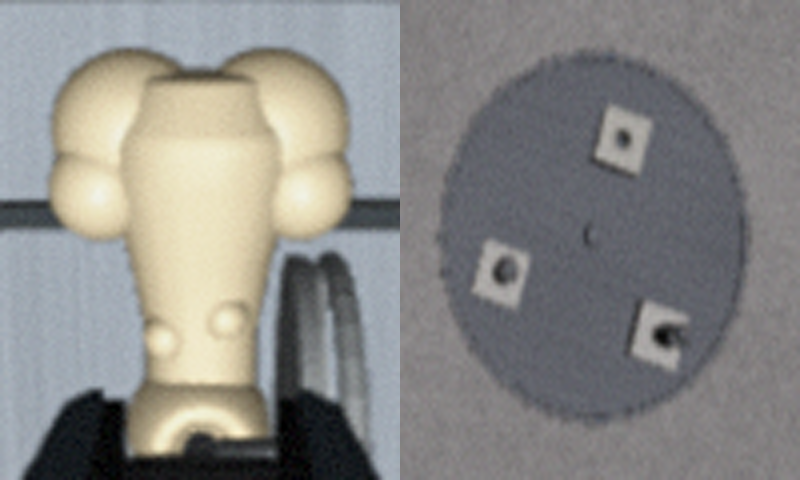

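The tube end sits in the pit at left (200,440). At right, the two instruments are standing and the guide's socket is empty. Everything is steady, so I hand the job in.

```bash
python3 -c "
from plant import r
o=r.get_obs();print(o['t'],o['force'],o['gripper_width']);print(r.close_job())"
```

```text
17.8833 [0.8990597  0.40178967 6.45782395] 0.021824580709162066
the job is handed in; nothing more can be done
None
```

I lifted the guide out of the turntable and seated its nose upright in the pit. I then rocked it about 17° towards the knuckled end and handed the job in holding it there, at 17.9 s. I gripped the handle across its 22 mm instead of the recommended 26 mm. The tool cannot be tilted, so the guide had to pivot between the pads.

**Angle:** this is the least certain check.
- **Index tab:** it read 16.9° from a close wrist picture, or about 16.3–16.5° after correcting for the scale's offset.
- **Final lean:** it is about 17.1° from the arm geometry. Allowing for a pit-position offset and for the dial's place in the scene picture, it is nearer 16.5–16.8°.
- **Pointer on the tab:** I could not confirm this directly. The scene camera is too coarse: before the last 0.8° step, it suggested the pointer was a few degrees short. I did not take that reading again after the step.

**Hold and surroundings:**
- **Nose:** it was in the pit, at the expected 82 mm height when seated. Reported force was about 6.5 N upwards and under 1 N sideways.
- **Dial:** it faces away from the robot, within about half a degree of square to the bone.
- **Other things:** the last top picture shows both instruments standing. Around the jar and bowl the picture changed only slightly, about as little as around the instruments.

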